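# Hold the matching chamber cover over its threaded holes

## Robot

A 6-joint arm with a two-finger parallel gripper is mounted at the origin on a cart in front of the work surface, level with it; the furniture and walls round the work are solid. World frame = base frame: x ahead of the robot, y to its left, z up, the work surface at z = 0. Lengths are in m, angles in rad, forces in N, time in s.
With the tool pointing down it reaches from about 0.4 to 0.825 m from the base axis. Payload 7 kg.
Tool frame: the origin (TCP) lies between the finger pads; the fingertips stand 8 mm ahead of it and the grasp point (between the pads) lies 11 mm behind it (finger_overhang is the distance from the TCP to the fingertips, in m); z points along the fingers, y is the line along which they close (so a half turn about z gives the same grasp; the last joint's range is limited). The gripper opens to 88 mm and grips with 3 to 60 N. Pads are 19 mm wide; open, the fingers measure 130 mm over their backs; the gripper's body (78 mm by 193 mm) begins 47 mm behind the grasp point.
Start: joints at [-0.888, 0.359, 0.012, 0, -1.224, -0.288], TCP at [0.26, -0.623, 0.235] pointing down, gripper open.
Joint ranges: [-3.07, 3.07], [-1.43, 2.12], [-1.02, 1.25], [-3.03, 1.67], [-3.05, -0], [-3.03, 3.03]. Speed limits (rad/s): [2.39, 2.39, 3.01, 3.14, 3.14, 3.14].

## Interface

Orientations are given as a unit quaternion [w, x, y, z].
In Python, from plant import * gives the robot as it stands.
- The arm moves only by the shell command python3 -m jog 'ROWS' [OPENING] [FORCE]. ROWS is JSON, a list of rows, each a list of 2 entries, a list of its own where there are three numbers: the shift along the tool's x, y, z in cm, then the turn about the tool's z in rad. In form: [[[x, y, z], turn], ...]. A call has 1 to 5 rows; each row is the pose to reach, as a shift and turn from the pose commanded when the call began, along the tool's axes at that moment; what a row does not reach only later rows make up. A row lasts 1/12 s, in which the tool goes at most 41.7 mm and 7.16 degrees, less where a joint would pass 70% of its speed; a pose out of reach is approached as far as the arm can. A call with a gripper value outside its range is refused whole. OPENING is the finger opening in cm, from 0 to 8.76, set as the call begins (- or left out, the last holds). The fingers move at their own pace and stop on an object; FORCE is the grip in N (left out, the last holds). Time passes only in rows, so rows that repeat a pose let the fingers close. It gives the time, the measured TCP pose, the force, the opening and the grip force at its end, in the units of the state.
- get_obs(): the state, without advancing time (a new reading comes with each control period).
- camera(name): name is "scene" or "top" or "wrist"; returns a dict with "img" (480x640x3 uint8, red, green, blue), "fx", "fy", "cx", "cy" (pixels), "position" and "rotation" of the camera in the world; the wrist camera has in their place "mount" (4x4, takes a point from camera to tool coordinates, whose origin is the TCP and whose axes are the flange's). Camera axes: x right, y up, looking along -z (the intrinsics and any distortion apply to the point x, -y, -z); pixel columns grow to the right and rows downward; lengths in m; the calibration is good to about 2 mm. The wrist camera is an equidistant fisheye: a pixel r from the principal point sees the ray r / f radians off the axis. A picture is of the moment at which its call begins: read the wrist's pose just before it. There is no depth.
- job_done(): hands the job in; it is judged then, once.
The state is a dict: "time": time; "joint_positions": joint angles; "joint_velocities": joint speeds; "effort": joint torques, N m; "tcp_pos": TCP position; "ee_rot": TCP orientation; "force": force on the tool from outside, world axes, zero at the start; "wrist_torque": the same for the moment, N m; "opening": finger opening in m; "finger_force": force on a finger pad.
Only numpy, scipy, OpenCV 4.12 (cv2) and the standard library are available. Lean on these libraries where they do the work, as an engineer would, in place of code of your own. Each camera call takes 0.05 s, during which the arm holds its last target. There are 200 camera calls.

## Task

The imaging-chamber body sitting in the microscope stage insert needs its cover: of the two cover plates on the bench, take the one whose screw holes match that body's threaded holes, and leave the other cover and the other things where they are. Hold it level over the body with every hole lined up over a threaded hole, close above it with about a centimetre of gap and never touching it (its greased O-ring is already in place), so that a colleague can start the thumb screws. Finish still holding it there, steady: do not set it down or let go.

Things in the scene. Friction and masses are not known exactly. Their poses are not given: they have to be found in the camera images.
- stage_insert_middle (a point): flat black-anodised microscope stage insert, 110 x 160 x 8 mm, long side along its y axis, fixed on the bench, with a round opening in its middle in which one of the two chamber bodies sits; the point is the middle of the opening at the insert's upper face (8 mm above the bench)
- chamber_3_top (a point): round aluminium imaging-chamber body with three threaded holes in its top rim, 98 mm across, fixed, in the stage insert or standing apart further back; its top is 36 mm above the bench in both. Black O-ring round its open well, two tubing barbs stick out 12 mm from its side. Point: centre of the top rim, z up; M6 holes 40 mm from it at 0, 120, 240 degrees from its x towards its y
- chamber_3_thread0 (a point): mouth of the threaded hole at 0 degrees of the three-hole chamber body, on its top face, 36 mm above the bench
- chamber_3_thread1 (a point): mouth of the threaded hole at 120 degrees of the three-hole chamber body, on its top face, 36 mm above the bench
- chamber_3_thread2 (a point): mouth of the threaded hole at 240 degrees of the three-hole chamber body, on its top face, 36 mm above the bench
- chamber_4_top (a point): round aluminium imaging-chamber body with four threaded holes in its top rim, 98 mm across, fixed, in the stage insert or standing apart further back; its top is 36 mm above the bench in both. Black O-ring round its open well, two tubing barbs stick out 12 mm from its side. Point: centre of the top rim, z up; M6 holes 40 mm from it at 45, 135, 225, 315 degrees from its x towards its y
- chamber_4_thread0 (a point): mouth of the threaded hole at 45 degrees of the four-hole chamber body, on its top face, 36 mm above the bench
- chamber_4_thread1 (a point): mouth of the threaded hole at 135 degrees of the four-hole chamber body, on its top face, 36 mm above the bench
- chamber_4_thread2 (a point): mouth of the threaded hole at 225 degrees of the four-hole chamber body, on its top face, 36 mm above the bench
- chamber_4_thread3 (a point): mouth of the threaded hole at 315 degrees of the four-hole chamber body, on its top face, 36 mm above the bench
- cover_3_center (a point): loose black-anodised cover plate with three 11 mm through holes, fits only the body with three holes, any clocking; 98 mm across, 6 mm thick, 0.19 kg, lying collar up. Grasp the collar in its middle: 46 mm round, two flats 38 mm apart facing its +y and -y, 6 to 28 mm above the underside. Point: on the axis, 14 mm above the underside, z up; holes 40 mm out at 0, 120, 240 degrees from x to y
- cover_3_hole0 (a point): centre of the hole at 0 degrees of the three-hole cover plate, at its underside
- cover_3_hole1 (a point): centre of the hole at 120 degrees of the three-hole cover plate, at its underside
- cover_3_hole2 (a point): centre of the hole at 240 degrees of the three-hole cover plate, at its underside
- cover_4_center (a point): loose black-anodised cover plate with four 11 mm through holes, fits only the body with four holes, any clocking; 98 mm across, 6 mm thick, 0.19 kg, lying collar up. Grasp the collar in its middle: 46 mm round, two flats 38 mm apart facing its +y and -y, 6 to 28 mm above the underside. Point: on the axis, 14 mm above the underside, z up; holes 40 mm out at 45, 135, 225, 315 degrees from x to y
- cover_4_hole0 (a point): centre of the hole at 45 degrees of the four-hole cover plate, at its underside
- cover_4_hole1 (a point): centre of the hole at 135 degrees of the four-hole cover plate, at its underside
- cover_4_hole2 (a point): centre of the hole at 225 degrees of the four-hole cover plate, at its underside
- cover_4_hole3 (a point): centre of the hole at 315 degrees of the four-hole cover plate, at its underside
- forceps: steel forceps, 130 mm long, 8 mm high, lying left of the stage insert, a bystander; origin at the middle of the underside
- vial: small capped vial of O-ring grease, 15 mm across, 31 mm high, standing, a bystander; origin at the middle of the underside
- bottle_amber: amber bottle, 52 mm across, 104 mm high, standing behind the covers, a bystander; origin at the middle of the underside
There are look-alikes about, which are no part of the job. What is shaped like the part that bears cover_3_center but turquoise is not meant. What is shaped like the part that bears cover_4_center but green is not meant.

How it is judged:
On the way:
1. the matching cover is lifted off the bench in the fingers (((horizontal distance between chamber_3_top and stage_insert_middle below 0.02 m and height (world z) of cover_3_center above 0.035 m and contact force between the fingers and cover_3 above 1 N) or (horizontal distance between chamber_4_top and stage_insert_middle below 0.02 m and height (world z) of cover_4_center above 0.035 m and contact force between the fingers and cover_4 above 1 N))), for 0.2 s.
At the end, for the whole second after the job is handed in: the cover with as many holes as the chamber body in the stage insert has is held in the fingers over that body, touching nothing of it: its underside 4 to 18 mm above the body's top rim, level within 4 degrees, each of its holes within 2.5 mm (seen from above) of a threaded hole, at rest (((horizontal distance between chamber_3_top and stage_insert_middle below 0.02 m and contact force between the fingers and cover_3 above 1 N and contact force between cover_3 and chamber_3 below 0.05 N and z of cover_3_center in the frame of chamber_3_top between 0.018 and 0.032 m and angle between cover_3_center's own z axis and vertical below 0.07 rad and linear speed of cover_3 below 0.01 m/s and angular speed of cover_3 below 0.1 rad/s and (horizontal distance between cover_3_hole0 and chamber_3_thread0 below 0.0025 m or horizontal distance between cover_3_hole0 and chamber_3_thread1 below 0.0025 m or horizontal distance between cover_3_hole0 and chamber_3_thread2 below 0.0025 m) and (horizontal distance between cover_3_hole1 and chamber_3_thread0 below 0.0025 m or horizontal distance between cover_3_hole1 and chamber_3_thread1 below 0.0025 m or horizontal distance between cover_3_hole1 and chamber_3_thread2 below 0.0025 m) and (horizontal distance between cover_3_hole2 and chamber_3_thread0 below 0.0025 m or horizontal distance between cover_3_hole2 and chamber_3_thread1 below 0.0025 m or horizontal distance between cover_3_hole2 and chamber_3_thread2 below 0.0025 m)) or (horizontal distance between chamber_4_top and stage_insert_middle below 0.02 m and contact force between the fingers and cover_4 above 1 N and contact force between cover_4 and chamber_4 below 0.05 N and z of cover_4_center in the frame of chamber_4_top between 0.018 and 0.032 m and angle between cover_4_center's own z axis and vertical below 0.07 rad and linear speed of cover_4 below 0.01 m/s and angular speed of cover_4 below 0.1 rad/s and (horizontal distance between cover_4_hole0 and chamber_4_thread0 below 0.0025 m or horizontal distance between cover_4_hole0 and chamber_4_thread1 below 0.0025 m or horizontal distance between cover_4_hole0 and chamber_4_thread2 below 0.0025 m or horizontal distance between cover_4_hole0 and chamber_4_thread3 below 0.0025 m) and (horizontal distance between cover_4_hole1 and chamber_4_thread0 below 0.0025 m or horizontal distance between cover_4_hole1 and chamber_4_thread1 below 0.0025 m or horizontal distance between cover_4_hole1 and chamber_4_thread2 below 0.0025 m or horizontal distance between cover_4_hole1 and chamber_4_thread3 below 0.0025 m) and (horizontal distance between cover_4_hole2 and chamber_4_thread0 below 0.0025 m or horizontal distance between cover_4_hole2 and chamber_4_thread1 below 0.0025 m or horizontal distance between cover_4_hole2 and chamber_4_thread2 below 0.0025 m or horizontal distance between cover_4_hole2 and chamber_4_thread3 below 0.0025 m) and (horizontal distance between cover_4_hole3 and chamber_4_thread0 below 0.0025 m or horizontal distance between cover_4_hole3 and chamber_4_thread1 below 0.0025 m or horizontal distance between cover_4_hole3 and chamber_4_thread2 below 0.0025 m or horizontal distance between cover_4_hole3 and chamber_4_thread3 below 0.0025 m)))); the arm keeps its last pose, push and grip.
It fails at once if a cover touches the chamber body in the insert ((horizontal distance between chamber_3_top and stage_insert_middle below 0.02 m and contact force between cover_3 and chamber_3 above 1 N) or (horizontal distance between chamber_4_top and stage_insert_middle below 0.02 m and contact force between cover_3 and chamber_4 above 1 N) or (horizontal distance between chamber_3_top and stage_insert_middle below 0.02 m and contact force between cover_4 and chamber_3 above 1 N) or (horizontal distance between chamber_4_top and stage_insert_middle below 0.02 m and contact force between cover_4 and chamber_4 above 1 N)).
It fails at once if the cover that does not match is moved from its place ((horizontal distance between chamber_3_top and stage_insert_middle below 0.02 m and distance of cover_4_center from where it was at the start of the episode above 0.02 m) or (horizontal distance between chamber_4_top and stage_insert_middle below 0.02 m and distance of cover_3_center from where it was at the start of the episode above 0.02 m)).
It fails at once if a bystander (forceps, vial, amber bottle) is pushed or knocked over (distance of any of forceps, vial, bottle_amber from where it was at the start of the episode above 0.02 m or angle between any of forceps, vial, bottle_amber's own z axis and vertical above 0.5 rad).
It also fails if it takes over 32 s, if anything falls off the work surface, if the arm or the gripper's body presses on something with over 40 N, if the wrist force passes 120 N, or if a joint passes its speed limit or range.

## Working session

There is one attempt and no reset: what is moved stays moved. The work goes in short steps, Python scripts to look and compute and a shell command to move; the robot and the scene stay as the last step left them, time stands still between calls to the robot, and variables do not carry over. Pictures are saved under pics/ and viewed, at most 10 in all, crops included, and the job is handed in when it is done.

```bash
mkdir -p pics
python3 - <<'E'
from plant import *
import cv2
o=get_obs();print(o['time'],o['tcp_pos'],o['ee_rot'],o['opening'])
for n in("top","scene"):
    c=camera(n);cv2.imwrite(f'pics/{n}0.png',c['img'][:,:,::-1]);print({k:v for k,v in c.items() if k!='img'})
c=camera("wrist");print(c['mount'],c['fx'],c['cx'],c['cy'])
E
```

```text
0.0 [ 0.25942567 -0.62266759  0.23365638] [-2.11082397e-04 -1.96060647e-01  9.80591457e-01  7.56997770e-04] 0.0875109634331231
{'fx': 552.106202821971, 'fy': 552.106202821971, 'cx': 332.0453439734685, 'cy': 243.36950784082148, 'position': array([ 0.31066952, -0.03625449,  1.34714883]), 'rotation': array([ 0.71312794,  0.06184576, -0.06418536, -0.69534444])}
{'fx': 612.2591871281162, 'fy': 612.2591871281162, 'cx': 322.2640835811769, 'cy': 242.02100456542487, 'position': array([-0.15633512,  0.8999992 ,  0.81399473]), 'rotation': array([-0.27483014, -0.15584694,  0.4457175 ,  0.83756554])}
[[-4.66228948e-04  9.57901633e-01  2.87096228e-01  7.76252633e-02]
 [ 9.99997177e-01  1.11557061e-03 -2.09817900e-03 -3.53503697e-04]
 [-2.33012520e-03  2.87094440e-01 -9.57899448e-01 -1.50929446e-01]
 [ 0.00000000e+00  0.00000000e+00  0.00000000e+00  1.00000000e+00]] 371.64829954431775 312.5035544662065 237.52545929872315
```

View pics/top0.png

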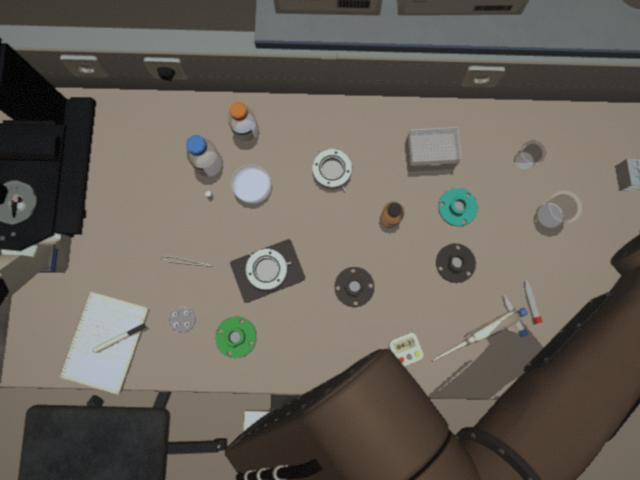

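The top view shows the insert body at about (267,269), the spare body at (332,169), and black covers at (354,287) and (456,263). The green and turquoise plates are the look-alikes. I'll enlarge it to count the holes.

```bash
cat > h.py <<'E'
from plant import *
import cv2, numpy as np
from scipy.spatial.transform import Rotation as R
def rot(q): return R.from_quat(np.r_[q[1:],q[0]])
def ray(c,u,v,z):
    "pixel of a fixed camera -> world point at height z"
    d=rot(c['rotation']).apply([(u-c['cx'])/c['fx'],-(v-c['cy'])/c['fy'],-1]); p=c['position']
    return p+d*(z-p[2])/d[2]
def wray(c,o,u,v,z):
    "wrist fisheye pixel -> world point at height z"
    x,y=(u-c['cx']),(v-c['cy']); r=np.hypot(x,y); t=r/c['fx']
    d=np.array([x/r*np.sin(t),-y/r*np.sin(t),-np.cos(t)]) if r>0 else np.array([0,0,-1.])
    M=np.array(c['mount']); W=rot(o['ee_rot'])
    p=W.apply(M[:3,3])+o['tcp_pos']; d=W.apply(M[:3,:3]@d)
    return p+d*(z-p[2])/d[2]
E
python3 - <<'E'
from h import *
im=cv2.imread('pics/top0.png')
a=cv2.resize(im[240:300,225:305],None,fx=5,fy=5,interpolation=cv2.INTER_CUBIC)
b=cv2.resize(im[255:315,320:400],None,fx=5,fy=5,interpolation=cv2.INTER_CUBIC)
d=cv2.resize(im[235:295,415:495],None,fx=5,fy=5,interpolation=cv2.INTER_CUBIC)
g=lambda x:cv2.convertScaleAbs(x,alpha=1.8,beta=0)
cv2.imwrite('pics/c0.png',np.vstack([np.hstack([a,np.zeros_like(a)+60]),np.hstack([g(b),g(d)])]))
c=camera('top')
for n,u,v,z in [('body',267,269,.036),('spare',332,169,.036),('A',354,287,.006),('B',456,263,.006),('bottle',394,212,.1),('vial',209,196,.03)]: print(n,ray(c,u,v,z))
E
```

```text
body [0.48095447 0.11630955 0.036     ]
spare [ 0.73406649 -0.03292028  0.036     ]
A [ 0.44612892 -0.09378791  0.006     ]
B [ 0.51150825 -0.34320602  0.006     ]
bottle [ 0.61332999 -0.17948622  0.1       ]
vial [0.65884914 0.26775804 0.03      ]
```

View pics/c0.png

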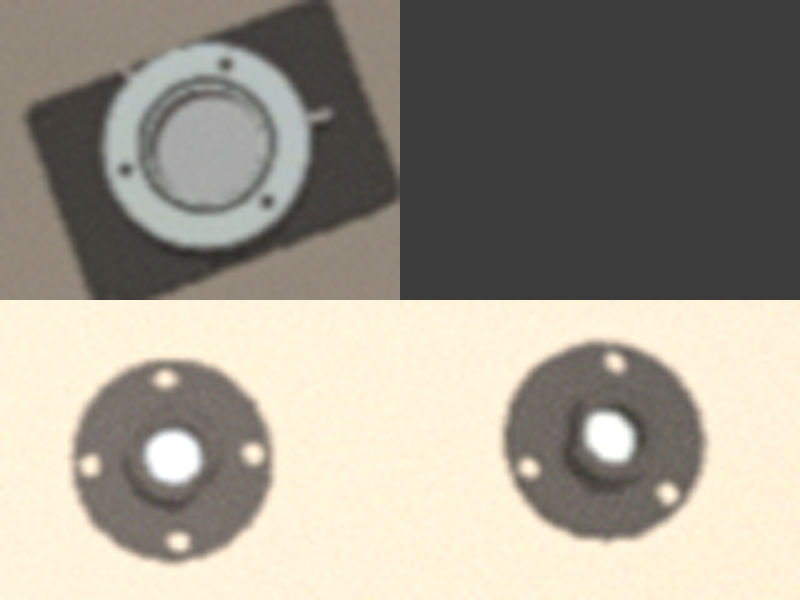

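Body in the insert has three holes, so the right-hand cover B (three holes) is the match. I'll work out the angles and the approach.

Run:
```python
from h import *
c=camera('top')
def f(P,z,off):
    X=np.array([ray(c,u/5+off[0],v/5+off[1],z) for u,v in P])
    m=X.mean(0); d=X-m
    print(m,np.hypot(d[:,0],d[:,1]),np.degrees(np.arctan2(d[:,1],d[:,0])));return m
b=f([(226,64),(125,170),(267,202)],.036,(225,240))
m=f([(215,63),(129,168),(267,193)],.006,(415,235))
o=get_obs();W=rot(o['ee_rot']);print(W.as_matrix().round(3))
print('shift cm',W.inv().apply(np.r_[m[:2],.17]-o['tcp_pos'])*100)
```

```text
[0.48085408 0.1182132  0.036     ] [0.04027395 0.04023344 0.04028818] [ -11.16496892  108.77837479 -131.24317584]
[ 0.51093226 -0.34254129  0.006     ] [0.03959211 0.03949205 0.0394633 ] [  -8.98929067  111.14263132 -129.04923379]
[[-0.923 -0.385 -0.   ]
 [-0.385  0.923  0.001]
 [ 0.     0.001 -1.   ]]
shift cm [-33.98916084  16.20720146   6.42042427]
```

```bash
python3 -m jog '[[[-34,16.2,6.4],0],[[-34,16.2,6.4],0],[[-34,16.2,6.4],0],[[-34,16.2,6.4],0],[[-34,16.2,6.4],0]]'
python3 - <<'E'
from h import *
o=get_obs();print(rot(o['ee_rot']).inv().apply(np.r_[.511,-.3425,.17]-o['tcp_pos'])*100)
E
```

```text
time: 0.67
tcp_pos: [0.3976, -0.4687, 0.1994]
ee_rot: [0.0, -0.196, 0.981, -0.0]
force: [1.1, -1.3, -0.2]
opening: 0.0879
finger_force: 0.0
[-15.31920236   7.29792354   2.94448207]
```

```bash
python3 -m jog '[[[-15.3,7.3,2.9],0],[[-15.3,7.3,2.9],0],[[-15.3,7.3,2.9],0],[[-15.3,7.3,2.9],0],[[-15.3,7.3,2.9],0]]'
python3 - <<'E'
from h import *
o=get_obs();c=camera('wrist');cv2.imwrite('pics/w0.png',c['img'][:,:,::-1])
E
```

```text
time: 1.08
tcp_pos: [0.5131, -0.3397, 0.1694]
ee_rot: [-0.0, -0.198, 0.98, 0.0]
force: [0.1, -1.0, -0.1]
opening: 0.0877
finger_force: 0.0
```

View pics/w0.png

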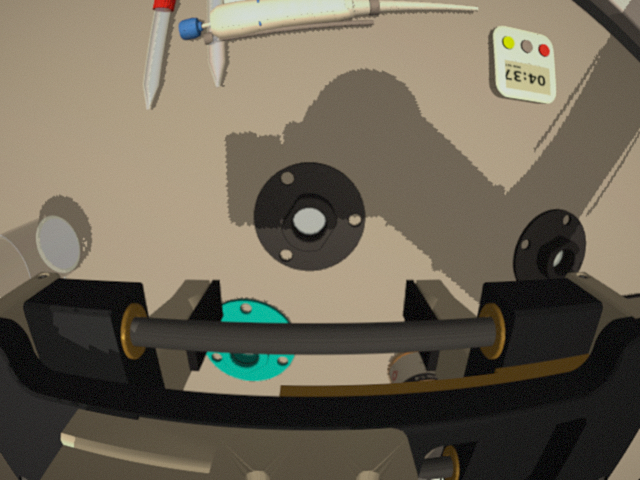

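The wrist view shows the cover centred at (310,216), with holes at (287,178), (355,220) and (287,254). I'll enlarge it to see the collar flats.

Run:
```python
from h import *
im=cv2.imread('pics/w0.png')[155:277,245:375]
cv2.imwrite('pics/w0c.png',cv2.convertScaleAbs((255*(cv2.resize(im,None,fx=4.5,fy=4.5,interpolation=cv2.INTER_CUBIC)/255.)**.5),alpha=1.2))
```

```text
(no output)
```

View pics/w0c.png

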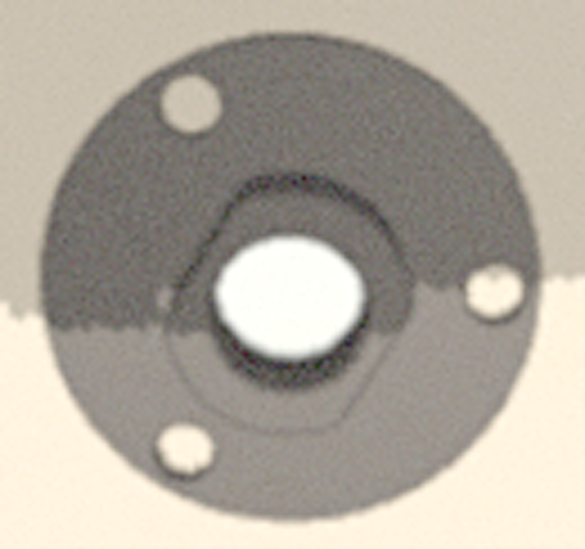

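```bash
cat > m.py <<'E'
from h import *
def circ(P,c,o,z,s=1,off=(0,0)):
    X=np.array([wray(c,o,u/s+off[0],v/s+off[1],z) for u,v in P]);m=X.mean(0);d=X-m
    a=np.degrees(np.arctan2(d[:,1],d[:,0]))
    print(m.round(4),np.hypot(d[:,0],d[:,1]).round(4),a.round(2));return m,a
E
python3 - <<'E'
from m import *
o=get_obs();c=camera('wrist')
m,a=circ([(185,449),(493,293),(191,103)],c,o,.006,4.5,(244.6,154.6))
W=rot(o['ee_rot']); print(W.as_matrix().round(3)[:2])
ty=W.apply([0,1,0]);t=np.degrees(np.arctan2(ty[1],ty[0]))
want=a[0]+90
print('tool y at',t,'want',want,'world turn',(want-t+90)%180-90,'tool turn rad',-np.radians((want-t+90)%180-90),o['joint_positions'].round(3))
print('shift cm',W.inv().apply(np.r_[m[:2],.017]-o['tcp_pos'])*100)
E
```

```text
[ 0.512  -0.3436  0.006 ] [0.0397 0.0396 0.04  ] [  -9.05  110.38 -129.47]
[[-0.921 -0.389 -0.001]
 [-0.389  0.921  0.001]]
tool y at 112.86449241802451 want 80.95274123928122 world turn -31.911751178743287 tool turn rad 0.5569651281462519 [-0.27   0.31  -0.214 -0.    -1.048 -0.901]
shift cm [ 0.13027781 -0.27276645 15.2610663 ]
```

```bash
python3 -m jog '[[[0.1,-0.3,3],0.56],[[0.1,-0.3,6],0.56],[[0.1,-0.3,8],0.56],[[0.1,-0.3,8],0.56],[[0.1,-0.3,8],0.56]]'
python3 - <<'E'
from h import *
o=get_obs();W=rot(o['ee_rot']);ty=W.apply([0,1,0]);print(np.degrees(np.arctan2(ty[1],ty[0])))
print(W.inv().apply(np.r_[.512,-.3436,.017]-o['tcp_pos'])*100)
c=camera('wrist');cv2.imwrite('pics/w1.png',c['img'][:,:,::-1])
E
```

```text
time: 1.6
tcp_pos: [0.5082, -0.3479, 0.089]
ee_rot: [-0.002, 0.087, 0.996, 0.0]
force: [1.2, -1.0, 1.2]
opening: 0.0876
finger_force: 0.0
80.04490027314014
[-0.32125939  0.48681551  7.20067311]
```

View pics/w1.png

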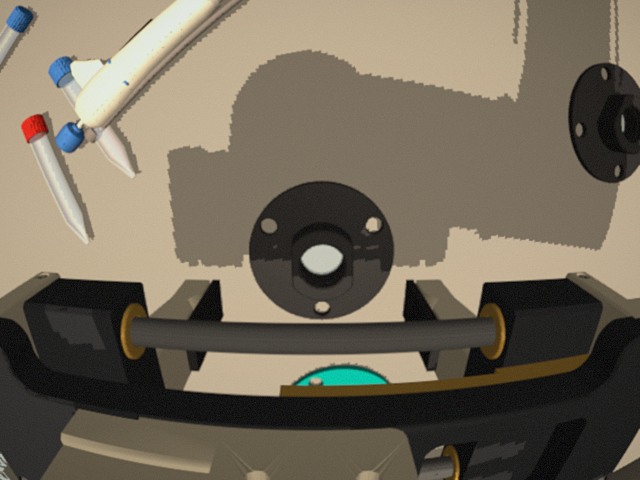

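The flats now run parallel to the pads. Holes are at (269,227), (373,226) and (322,307).

Run:
```python
from m import *
o=get_obs();c=camera('wrist')
m,a=circ([(322,307),(373,226),(269,227)],c,o,.006)
W=rot(o['ee_rot']);ty=W.apply([0,1,0]);print(np.degrees(np.arctan2(ty[1],ty[0])),o['tcp_pos'],o['joint_velocities'].round(3))
print(W.inv().apply(np.r_[m[:2],.017]-o['tcp_pos'])*100)
```

```text
[ 0.5144 -0.3428  0.006 ] [0.0392 0.0393 0.0396] [  -9.02  110.42 -129.15]
79.99085324537401 [ 0.50884049 -0.34813548  0.08990875] [ 0.001 -0.015  0.014  0.003 -0.002  0.18 ]
[-0.46388045  0.61646755  7.29013112]
```

```bash
python3 -m jog '[[[-0.4,0.55,2],0],[[-0.4,0.55,4.5],0],[[-0.4,0.55,6],0],[[-0.4,0.55,6.8],0],[[-0.4,0.55,7.1],0]]'
python3 -m jog '[[[0,0,0],0],[[0,0,0],0]]'
```

```text
time: 2.12
tcp_pos: [0.5141, -0.3427, 0.0187]
ee_rot: [-0.001, 0.082, 0.997, 0.0]
force: [-0.3, 0.3, 0.1]
opening: 0.0875
finger_force: 0.0
time: 2.28
tcp_pos: [0.5155, -0.3429, 0.0206]
ee_rot: [0.001, 0.082, 0.997, -0.0]
force: [-0.1, 0.9, 0.7]
opening: 0.0876
finger_force: 0.0
```

```bash
python3 -m jog '[[[0,0,0.15],0],[[0,0,0.15],0],[[0,0,0.15],0],[[0,0,0.15],0],[[0,0,0.15],0]]' 3 30
python3 -m jog '[[[0,0,0],0],[[0,0,0],0],[[0,0,0],0],[[0,0,0],0],[[0,0,0],0]]'
```

```text
time: 2.7
tcp_pos: [0.5151, -0.3424, 0.0185]
ee_rot: [0.0, 0.082, 0.997, -0.0]
force: [-0.6, 0.2, 0.4]
opening: 0.06
finger_force: 0.0
time: 3.12
tcp_pos: [0.515, -0.3424, 0.0182]
ee_rot: [-0.0, 0.082, 0.997, -0.0]
force: [-0.6, -0.5, -0.2]
opening: 0.0376
finger_force: 30.0
```

Cover is gripped on its flats (37.6 mm, 30 N).

```bash
python3 -m jog '[[[0,0,-3],0],[[0,0,-7],0],[[0,0,-10],0],[[0,0,-12.5],0],[[0,0,-13],0]]'
python3 - <<'E'
from h import *
o=get_obs();W=rot(o['ee_rot'])
for p in [(.495,-.1,.15),(.585,.118,.125)]:print(W.inv().apply(np.array(p)-o['tcp_pos'])*100)
E
```

```text
time: 3.53
tcp_pos: [0.517, -0.3433, 0.1531]
ee_rot: [0.003, 0.082, 0.997, -0.001]
force: [1.7, -0.5, -1.0]
opening: 0.038
finger_force: 30.0
[ 6.15811389 23.64183718  0.23296544]
[ 0.86682943 46.62586659  2.72830125]
```

```bash
python3 -m jog '[[[0.8,3,0],0],[[1.6,6.5,0],0],[[2.6,10,0],0],[[3.4,13.5,0],0],[[4.2,17,0],0]]'
python3 -m jog '[[[0.5,3.5,0],0],[[0.5,7,0],0],[[0,10.5,0],0],[[-1,14,0],0],[[-2,17.5,0],0]]'
python3 - <<'E'
from h import *
o=get_obs();W=rot(o['ee_rot'])
print(W.inv().apply(np.array((.585,.118,.125))-o['tcp_pos'])*100)
E
```

```text
time: 3.95
tcp_pos: [0.5003, -0.1663, 0.1472]
ee_rot: [-0.001, 0.083, 0.997, 0.0]
force: [1.2, 0.6, -1.8]
opening: 0.0377
finger_force: 30.0
time: 4.37
tcp_pos: [0.5495, 0.0033, 0.1476]
ee_rot: [-0.0, 0.082, 0.997, 0.0]
force: [1.4, -0.2, -1.6]
opening: 0.0377
finger_force: 30.0
[-1.61998783 11.89324914  2.25949639]
```

```bash
python3 -m jog '[[[-0.4,3,0.5],0],[[-0.8,6,1],0],[[-1.2,9,2],0],[[-1.6,11,2.2],0],[[-1.6,11.5,2.2],0]]'
python3 -m jog '[[[0,0,0],0],[[0,0,0],0],[[0,0,0],0]]'
python3 - <<'E'
from h import *
o=get_obs();c=camera('wrist');cv2.imwrite('pics/w2.png',c['img'][:,:,::-1]);np.save('w2.npy',np.r_[o['tcp_pos'],o['ee_rot']])
E
```

```text
time: 4.78
tcp_pos: [0.585, 0.115, 0.1243]
ee_rot: [-0.001, 0.081, 0.997, -0.0]
force: [0.5, 0.0, -1.8]
opening: 0.0376
finger_force: 30.0
time: 5.03
tcp_pos: [0.5843, 0.1114, 0.1261]
ee_rot: [-0.0, 0.083, 0.997, -0.0]
force: [-0.1, 0.1, -2.7]
opening: 0.0373
finger_force: 30.0
```

View pics/w2.png

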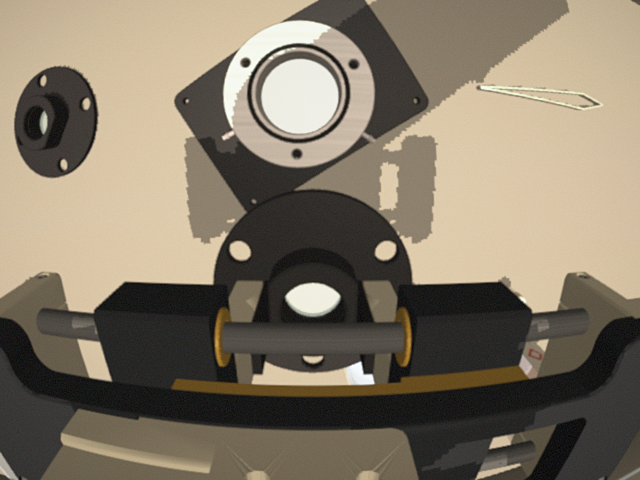

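Wrist view: body holes at about (245,63), (354,64), (297,154). The held cover's holes are at (240,250), (386,250) and (313,359), the last one partly hidden. I'll enlarge it for accuracy.

Run:
```python
from h import *
im=cv2.imread('pics/w2.png')[40:270,200:420]
cv2.imwrite('pics/w2c.png',cv2.resize(im,(572,598),interpolation=cv2.INTER_CUBIC))
```

```text
(no output)
```

View pics/w2c.png

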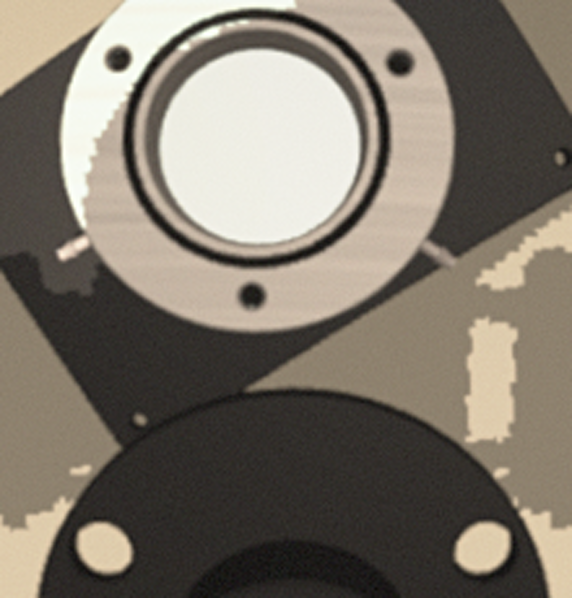

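```bash
cat > plan.py <<'E'
from m import *
s=np.load('w2.npy');o=dict(tcp_pos=s[:3],ee_rot=s[3:]);c=camera('wrist');W=rot(o['ee_rot'])
off=(199.7,39.7)
m,a=circ([(252,296),(118,59),(400,62.5)],c,o,.036,2.6,off)
L,Rr=[wray(c,o,u/2.6+off[0],v/2.6+off[1],o['tcp_pos'][2]-.0122) for u,v in [(104,548),(483,548)]]
t=lambda p:W.inv().apply(p-o['tcp_pos'])*100
print('cover holes tool cm',t(L),t(Rr),np.linalg.norm(L-Rr))
mid=(L+Rr)/2; d=(Rr-L)/np.linalg.norm(Rr-L)   # along tool y
n=W.apply([1,0,0]);ctr=mid-.02*(n-d*(n@d)); h0=np.degrees(np.arctan2(*(-(n-d*(n@d)))[[1,0]]))
print('cover ctr tool',t(ctr),'hole0 angle',h0)
b=np.mean([(x-h0+60)%120-60 for x in a]);print('world turn needed deg',b,'tool turn',-np.radians(b))
r=t(m)[:2];print('body in tool cm',t(m))
# after turn about TCP, cover centre offset rotates too
e=R.from_euler('z',-b,degrees=True).apply(t(ctr)); print('TCP shift',t(m)-e, 'down',(o['tcp_pos'][2]-(.036+.0182+.011))*100)
E
python3 plan.py
```

```text
[0.4821 0.1194 0.036 ] [0.04   0.04   0.0402] [ -11.15 -130.91  108.96]
cover holes tool cm [ 2.24639491 -3.41658372  1.22207332] [2.23772151 3.42227556 1.22022826] 0.06838865031442679
cover ctr tool [2.42061426e-01 3.09416894e-04 1.22115148e+00] hole0 angle -9.584970031237592
world turn needed deg -1.4481683259935398 tool turn 0.025275305411681853
body in tool cm [10.20399124 -0.88976508  9.01822932]
TCP shift [ 9.96201495 -0.89619192  7.79707784] down 6.092748329278382
```

```bash
python3 -m jog '[[[2.5,-0.3,0.5],0.025],[[5,-0.6,1],0.025],[[7.5,-0.8,2],0.025],[[9.5,-0.9,3],0.025],[[9.95,-0.9,4],0.025]]'
python3 -m jog '[[[0,0,0],0],[[0,0,0],0],[[0,0,0],0]]'
python3 - <<'E'
from h import *
ps=[get_obs()]
for i in range(3):
    c=camera('scene');ps.append(get_obs())
P=np.array([p['tcp_pos'] for p in ps]);print(P,ps[-1]['joint_velocities'].round(3))
s=np.load('w2.npy');W=rot(s[3:]);print('moved cm',W.inv().apply(P.mean(0)-s[:3])*100)
o=ps[-1]
ty=lambda q:np.degrees(np.arctan2(*rot(q).apply([0,1,0])[[1,0]]));print(ty(s[3:]),[ty(p['ee_rot']) for p in ps])
E
```

```text
time: 5.55
tcp_pos: [0.4821, 0.1185, 0.0863]
ee_rot: [-0.0, 0.096, 0.995, 0.0]
force: [-0.3, 0.5, -2.9]
opening: 0.0379
finger_force: 30.0
time: 5.8
tcp_pos: [0.4863, 0.1199, 0.0871]
ee_rot: [0.001, 0.095, 0.995, 0.0]
force: [0.4, -0.2, -1.3]
opening: 0.0376
finger_force: 30.0
[[0.48629934 0.11990772 0.0870626 ]
 [0.48632168 0.11995333 0.08700364]
 [0.48623109 0.11995258 0.08685896]
 [0.48603111 0.1199025  0.08669006]] [ 0.001  0.001 -0.006 -0.002  0.003 -0.001]
moved cm [ 9.80860191 -0.77330451  3.92761264]
80.4877034263213 [np.float64(79.08844961863694), np.float64(79.07390718754282), np.float64(79.06960991904177), np.float64(79.06616108040797)]
```

```bash
python3 -m jog '[[[0.1,-0.05,1],0],[[0.1,-0.05,1.9],0],[[0.1,-0.05,1.9],0],[[0.1,-0.05,1.9],0],[[0.1,-0.05,1.9],0]]'
python3 - <<'E'
from h import *
o=get_obs();c=camera('wrist');np.save('w3.npy',np.r_[o['tcp_pos'],o['ee_rot']])
cv2.imwrite('pics/w3.png',c['img'][:,:,::-1]); im=c['img'][180:380,205:425,::-1]
cv2.imwrite('pics/w3c.png',cv2.convertScaleAbs(255*(cv2.resize(im,None,fx=3,fy=3,interpolation=cv2.INTER_CUBIC)/255.)**.6))
E
```

```text
time: 6.37
tcp_pos: [0.4843, 0.1195, 0.0672]
ee_rot: [-0.0, 0.095, 0.995, -0.0]
force: [-1.0, 0.2, -2.2]
opening: 0.0379
finger_force: 30.0
```

View pics/w3c.png

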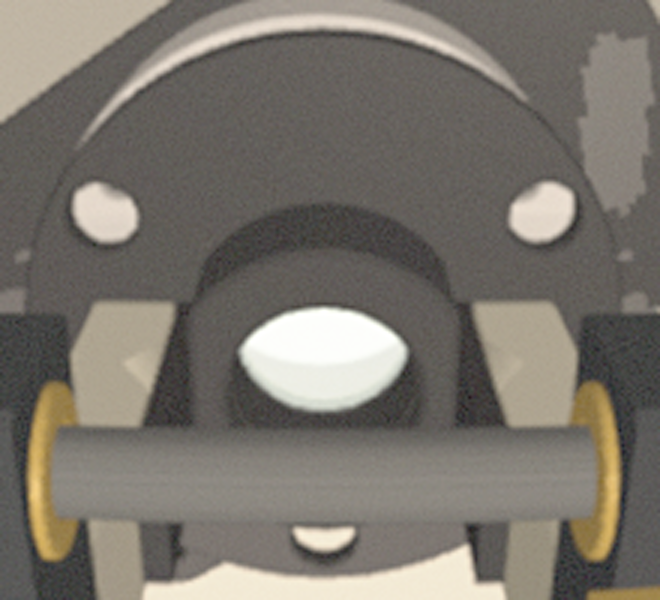

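Through the cover holes, the edges of the threads show dark near (112,190) and (535,193). I'll overlay where they should appear if aligned.

```bash
cat > ov.py <<'E'
from m import *
s=np.load('w3.npy');o=dict(tcp_pos=s[:3],ee_rot=s[3:]);c=camera('wrist');M=np.array(c['mount'])
def proj(p):  # tool-frame points (m) -> pixels
    q=(p-M[:3,3])@M[:3,:3]; x,y,z=q[:,0],-q[:,1],-q[:,2]; r=np.hypot(x,y); k=c['fx']*np.arctan2(r,z)/r
    return np.c_[c['cx']+k*x,c['cy']+k*y]
W=rot(s[3:]);zt=s[2]-.0122
P=[wray(c,o,u/3+204.67,v/3+179.67,zt) for u,v in [(104.5,212),(543,212)]]
L,Rr=[W.inv().apply(p-s[:3]) for p in P];print(L,Rr)
ctr=(L+Rr)/2-[.02,0,0]; al=np.linspace(0,2*np.pi,60)
ring=lambda x,y,z,r:proj(np.c_[x+r*np.cos(al),y+r*np.sin(al),0*al+z])
im=cv2.imread('pics/w3.png');out=[]
for h,sg in ((L,-1),(Rr,1)):
    x,y=ctr[0]+.02,ctr[1]+sg*.03464
    u,v=proj(np.array([[x,y,.0122]]))[0].round().astype(int)
    cr=cv2.resize(im[v-18:v+12,u-18:u+18],None,fx=10,fy=10,interpolation=cv2.INTER_CUBIC);d=cr.copy()
    for z,r,col in ((.0122,.0055,(0,255,0)),(.0182,.0055,(255,160,0)),(s[2]-.036,.003,(0,0,255))):
        q=(ring(x,y,z,r)-[u-18,v-18]+.5)*10
        cv2.polylines(d,[q.round().astype(np.int32)],True,col,1)
    out.append(np.vstack([cr,d]))
cv2.imwrite('pics/ov.png',np.hstack(out))
E
python3 ov.py
```

```text
[ 0.02253316 -0.03425498  0.01221125] [0.022447   0.03431112 0.01219075]
```

View pics/ov.png

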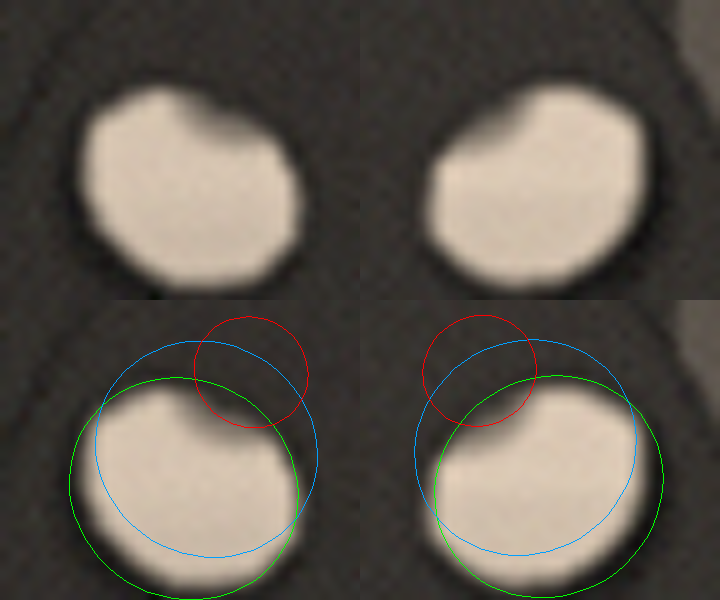

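Allowing for the lens-shaped visible region (about 20 px of bias), the predicted rings match the observed threads symmetrically, so the cover is aligned well within 1 mm. I'll lower it 2 mm, let it settle and check.

```bash
python3 -m jog '[[[0,0,0.1],0],[[0,0,0.2],0],[[0,0,0.2],0],[[0,0,0.2],0],[[0,0,0.2],0]]'
python3 -m jog '[[[0,0,0],0],[[0,0,0],0],[[0,0,0],0],[[0,0,0],0],[[0,0,0],0]]'
python3 - <<'E'
from h import *
o=get_obs();print(o['tcp_pos'],o['joint_velocities'].round(3),o['finger_force'])
print(job_done())
E
```

```text
time: 6.88
tcp_pos: [0.484, 0.1196, 0.0652]
ee_rot: [0.0, 0.095, 0.995, 0.0]
force: [0.0, 0.1, -1.4]
opening: 0.0376
finger_force: 30.0
time: 7.3
tcp_pos: [0.484, 0.1196, 0.0652]
ee_rot: [0.0, 0.095, 0.995, 0.0]
force: [0.4, 0.4, -1.2]
opening: 0.0376
finger_force: 30.0
[0.48404326 0.11956795 0.06518017] [-0.001  0.    -0.     0.002 -0.001 -0.001] 29.99857485294342
the job is handed in; nothing more can be done
None
```

I handed the job in with the three-hole cover held steady about 11 mm above the three-hole body in the insert, each hole over a thread to within about 1 mm by the wrist camera; no verdict came back.

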